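# Release a thread spool with the two-key dispenser

## Task

Let the thread spool lying on the ramp of the grey dispenser roll down into its tray: with one fingertip on each of the two round keys, press both fully down together, keep them down until the spool has been lying still in the tray for a full second, then let go of both. Do not touch, lift or push the spool itself, and leave the other things where they stand.

Things in the scene. Friction and masses are not known exactly. Their poses are not given: they have to be found in the camera images.
- dispenser: Fixed grey spool dispenser, 287 mm long (its x from -120 to +167 mm), 110 mm wide (y), z up; origin on the table. Its -x end faces the robot (turned up to 25 degrees): a flat block 55 mm high with two round keys. Beyond it a walled aluminium ramp falls away at 12 degrees into an open tray. Two stop pins 6 mm high hold the spool, one at each flange; each sinks with its key; either alone still holds.
- key_left_top (a point): Centre of the top of the round key at x = -85, y = +33 mm in the dispenser's frame (66 mm centre to centre between the keys): steel, 28 mm across, flat-topped, its top 75 mm above the table when up. It moves straight down 8 mm when pressed (its top then 67 mm above the table, 12 mm above the block) and springs back when let go.
- key_right_top (a point): Centre of the top of the other round key, at x = -85, y = -33 mm in the dispenser's frame; the same in all else.
- key_left (a joint): How far the left key (+y) is pressed: 0 up, 0.008 m fully down. Spring: about 1.6 N to start it, 4.8 N to hold it fully down. Its pin is clear of the spool beyond about 6.5 mm.
- key_right (a joint): The same for the right key (-y).
- spool_center (a point): Centre of the wooden thread spool, about 70 g: 72 mm long, two end flanges 48 mm across, lying with its axis along the dispenser's y on the ramp. At the start about 77 mm above the table, 75 mm beyond the line of the keys, its top 101 mm above the table. With both pins down it rolls about 145 mm to the tray in about half a second, and settles within another.
- tray (a point): Centre of the tray's floor, 16 mm above the table, 132 mm along the dispenser's x. The tray is 61 mm long (x) and 76 mm wide inside, with walls 26 mm high. A spool lying in it has its centre about 40 mm above the table.
- spare_spool: Bystander: a like spool standing upright on the table on the left of the ramp, 48 mm across, 72 mm tall. Origin at its centre.
- dye_jar: Bystander: small closed jar, 48 mm across, 60 mm tall, on the right of the keys. Origin at the centre of its underside.
- tape_roll: Bystander: roll of tape lying flat, 84 mm across, 24 mm high, on the left of the keys. Origin at the centre of its underside.
- tag_dish: Bystander: clear open dish, 70 by 80 by 22 mm, on the right of the ramp. Origin at the centre of its underside.
- maul: Bystander: black mallet standing on its head, 74 mm across, 195 mm tall with its handle up, at the left or right side of the table. Origin at the centre of its underside.
- granite_block: Bystander: stone slab, 90 by 130 by 32 mm, at the left or right side of the table. Origin at the centre of its underside.
- mug: Bystander: white mug, 76 mm across and 85 mm tall, on the left. Origin at the centre of its underside.
- bone_folder: Bystander: small flat hand tool lying on the table on the right. Origin on its underside.
There are look-alikes about, which are no part of the job. Leave any red look-alike of the part that bears spool_center alone.

How it is judged:
On the way, in this order (a step that is already met when the one before it is completed fails the run):
1. both keys are pressed down together (value of joint each of key_left, key_right above 0.005 m), for 0.05 s.
2. the spool lies still in the tray while the fingers keep both keys down, for 0.6 s (all of step 1 and x of spool_center in the frame of dispenser between 0.112 and 0.15 m and y of spool_center in the frame of dispenser between -0.02 and 0.02 m and z of spool_center in the frame of dispenser between 0.034 and 0.046 m and linear speed of spool below 0.03 m/s and contact force between the fingers and dispenser above 4 N), for 0.6 s.
At the end, for the whole second after the job is handed in: The spool lies still in the tray (its centre over the tray floor, 34 to 46 mm above the table), both keys are up again (within 1.5 mm), and every bystander is within 30 mm of where it started (value of joint each of key_left, key_right below 0.0015 m and x of spool_center in the frame of dispenser between 0.112 and 0.15 m and y of spool_center in the frame of dispenser between -0.02 and 0.02 m and z of spool_center in the frame of dispenser between 0.034 and 0.046 m and linear speed of spool below 0.02 m/s and distance of each of spare_spool, dye_jar, tape_roll, tag_dish, maul, granite_block, mug, bone_folder from where it was at the start of the episode below 0.03 m); the robot touches nothing.
It fails at once if one key is pressed more than 5 mm while the other is not yet down by 1 mm (value of joint any of key_left, key_right above 0.005 m and value of joint any of key_left, key_right below 0.001 m).
It fails at once if the robot touches the spool (contact force between any of the arm, the fingers and spool above 0.3 N).
It fails at once if the spool is lifted (height (world z) of spool_center above 0.1 m).
It fails at once if another thing is moved by 30 mm (distance of any of spare_spool, dye_jar, tape_roll, tag_dish, maul, granite_block, mug, bone_folder from where it was at the start of the episode above 0.03 m).
It also fails if it takes over 38 s, if anything falls off the work surface, if the arm or the gripper's body presses on something with over 40 N, if the wrist force passes 120 N, or if a joint passes its speed limit or range.

## Robot

A 6-joint arm with a two-finger parallel gripper is mounted at the origin on the work surface. World frame = base frame: x ahead of the robot, y to its left, z up, the work surface at z = 0. Lengths are in m, angles in rad, forces in N, time in s.
With the tool pointing down it reaches from about 0.25 to 0.725 m from the base axis. Payload 9.7 kg.
Tool frame: the origin (TCP) lies midway between the tips of the shut fingers; the grasp point (between the pads) lies 19 mm behind it (bot.grip_point_offset is the distance from the TCP to the grasp point, in m); z points along the fingers, y is the direction in which the jaws open and shut (so a half turn about z gives the same grasp; the last joint's range is limited). The gripper opens to 85 mm and grips with 20 to 120 N. Pads are 22 mm wide; open, the fingers measure 114 mm over their backs; the gripper's body (76 mm by 85 mm) begins 54 mm behind the grasp point. The pads swing forward as they close: fully open they stand 13 mm farther back than shut.
Start: joints at [1.332, 0.087, 0.176, 1.66, 0, 1.571], TCP at [0.13, 0.534, 0.231] pointing down, gripper open.
Joint ranges: [-3.13, 3.13], [-0.85, 1.81], [-1.15, 1.24], [-2.2, 2.28], [-1.44, 1.52], [-3.14, 3.14]. Speed limits (rad/s): [2.22, 2.22, 2.57, 3.14, 3.14, 3.14].

## Interface

Orientations are given as [roll, pitch, yaw] about the fixed x, y, z axes, in that order (R = Rz(yaw) Ry(pitch) Rx(roll)).
In Python, from rig import bot gives the robot as it stands. The module is installed in compiled form; this text tells all that it offers.
- The arm moves only by the shell command python3 -m creep 'ROWS' [FORCE]. ROWS is JSON, a list of rows, each an object of numbers: "tx", "ty", "tz": the shift along the tool's x, y, z in mm; "twist": the turn about the tool's z in degrees; "fingers": the opening, from 0 (shut) to 1 (fully open). A call has 1 to 10 rows; each row is the pose to reach, as a shift and turn from the pose commanded when the call began, along the tool's axes at that moment; what a row does not reach only later rows make up. A row lasts 1/8 s, in which the tool goes at most 62.5 mm and 10.7 degrees, less where a joint would pass 70% of its speed; a pose out of reach is approached as far as the arm can. A call with a gripper value outside its range is refused whole. The fingers move at their own pace and stop on an object; FORCE is the grip in N (left out, the last holds). Time passes only in rows, so rows that repeat a pose let the fingers close. It gives the time, the measured TCP pose, the force and the opening at its end, in the units of the state.
- bot.get_state(): the state, without advancing time (a new reading comes with each control period).
- bot.camera(name): name is "side" or "top" or "wrist"; returns (picture, depth): 400x640x3 uint8, blue, green, red; 400x640 float32, m along the optical axis (not along the pixel's ray), 0 where there is no reading.
- bot.get_calibration(name): a dict with "fx", "fy", "cx", "cy" (pixels), "rvec" (rotation vector, rad) and "tvec" (3), from world to camera coordinates, as OpenCV has them. Camera axes: x right, y down, z forward; pixel columns grow to the right and rows downward; lengths in m; the calibration is good to about 2 mm. A picture is of the moment at which its call begins: read the wrist's pose just before it. get_calibration takes no time and is no camera call; for the wrist camera it gives the pose at the moment of the call.
- bot.job_done(): hands the job in, once; it reports no verdict.
Trained networks look in the newest picture that a camera, given by its name, has taken for a name from the list of things; names that differ only in an ending like _2 or _b are one class to them, and where a whole thing is asked for, a point or a joint stands for the part that bears it (a point fixed in the world has none). Each returns a list of dicts, best first, with "confidence" (0 to 1); they miss things now and then, are a little off and sometimes report something else, mostly with a low value. They report only what shows in the picture. A call takes as long as a camera call. They do not tell look-alikes from the thing itself.
- bot.outline_of(camera, query): "region" (400x640 bool, what is visible of it) and "position" ([column, row] as shares, 0 to 1, of the picture: columns of its width, rows of its height, amid what is visible of it).
- bot.mark_of(camera, query): "position" ([column, row] as shares, 0 to 1, of the picture: columns of its width, rows of its height: a listed point, or the origin of a listed thing).
The state is a dict: "time": time; "q": joint angles; "qd": joint speeds; "joint_torque": joint torques, N m; "tcp_pos": TCP position; "tool_rot": TCP orientation; "wrist_force": force on the tool from outside, world axes, zero at the start; "ft_torque": the same for the moment, N m; "finger_gap": finger opening in m.
Only numpy, scipy, OpenCV 4.12 (cv2) and the standard library are available. Lean on these libraries where they do the work, as an engineer would, in place of code of your own. Each camera call takes 0.05 s, during which the arm holds its last target. There are 200 camera calls.

## Working session

There is one attempt and no reset: what is moved stays moved. The work goes in short steps, Python scripts to look and compute and a shell command to move; the robot and the scene stay as the last step left them, time stands still between calls to the robot, and variables do not carry over. Pictures are saved under pics/ and viewed, about 8 in all and at most 12, crops included, and the job is handed in when it is done.

```bash
mkdir -p pics
cat > h.py <<'E'
import numpy as np, cv2
from rig import bot
from scipy.spatial.transform import Rotation as R
def ray(cam,pos,z):
    c=bot.get_calibration(cam); Rm=cv2.Rodrigues(np.array(c['rvec'],float))[0]; t=np.array(c['tvec'],float).ravel()
    u,v=pos[0]*640,pos[1]*400
    d=Rm.T@np.array([(u-c['cx'])/c['fx'],(v-c['cy'])/c['fy'],1]); o=-Rm.T@t
    return o+d*(z-o[2])/d[2]
def cloud(cam,dep):
    c=bot.get_calibration(cam); Rm=cv2.Rodrigues(np.array(c['rvec'],float))[0]; t=np.array(c['tvec'],float).ravel()
    v,u=np.mgrid[:400,:640]
    p=np.stack([(u-c['cx'])/c['fx']*dep,(v-c['cy'])/c['fy']*dep,dep],-1)
    return (p-t)@Rm
E
python3 - <<'E'
from h import *
s=bot.get_state(); print(s['time'],s['tcp_pos'],s['tool_rot'],s['finger_gap'])
im,dp=bot.camera('top'); cv2.imwrite('pics/top1.png',im); P=cloud('top',dp)
for q,z in [('key_left_top',.075),('key_right_top',.075),('spool_center',.077),('tray',.016),('dispenser',0),('spare_spool',.036),('dye_jar',0),('tape_roll',0),('tag_dish',0),('maul',0),('granite_block',0),('mug',0)]:
    for m in bot.mark_of('top',q)[:3]:
        p=m['position']; u,v=int(p[0]*640),int(p[1]*400)
        print(q,round(m['confidence'],2),(u,v),ray('top',p,z).round(3), P[min(v,399),min(u,639)].round(3))
im,dp=bot.camera('side'); cv2.imwrite('pics/side1.png',im)
print(bot.get_state()['time'])
E
```

```text
0.0 [0.13005134 0.53414232 0.23058273] [-3.14021192e+00  1.26690398e-05  2.90274064e+00] 0.08560855205281134
key_left_top 0.65 (284, 198) [0.531 0.114 0.075] [0.531 0.115 0.079]
key_left_top 0.29 (301, 134) [0.724 0.066 0.075] [0.738 0.071 0.022]
key_right_top 0.43 (310, 198) [0.531 0.038 0.075] [0.532 0.038 0.075]
spool_center 0.74 (300, 174) [0.601 0.068 0.077] [0.6   0.067 0.099]
spool_center 0.56 (370, 198) [ 0.533 -0.142  0.077] [ 0.537 -0.143  0.049]
tray 0.76 (300, 135) [0.736 0.072 0.016] [0.736 0.075 0.017]
dispenser 0.89 (297, 175) [0.608 0.081 0.   ] [0.598 0.076 0.094]
spare_spool 0.81 (268, 154) [0.67  0.17  0.036] [0.664 0.167 0.071]
dye_jar 0.48 (332, 206) [ 0.511 -0.032  0.   ] [ 0.51  -0.028  0.059]
tape_roll 0.52 (256, 208) [0.503 0.209 0.   ] [0.505 0.21  0.001]
tape_roll 0.21 (284, 200) [0.528 0.121 0.   ] [0.525 0.115 0.075]
tag_dish 0.75 (339, 158) [ 0.666 -0.052  0.   ] [ 0.666 -0.049  0.006]
maul 0.17 (267, 150) [0.689 0.178 0.   ] [0.676 0.17  0.073]
granite_block 0.61 (182, 254) [0.354 0.438 0.   ] [0.359 0.426 0.036]
mug 0.97 (170, 188) [0.562 0.484 0.   ] [0.564 0.486 0.002]
mug 0.6 (469, 261) [ 0.35  -0.454  0.   ] [ 0.355 -0.424  0.085]
mug 0.57 (486, 191) [ 0.567 -0.511  0.   ] [ 0.567 -0.505  0.012]
0.7
```

Run:
```python
import cv2
im=cv2.imread('pics/top1.png')
cv2.imwrite('pics/top1c.png',cv2.resize(im[100:250,200:400],None,fx=4,fy=4,interpolation=cv2.INTER_CUBIC))
```

```text
(no output)
```

View pics/top1.png

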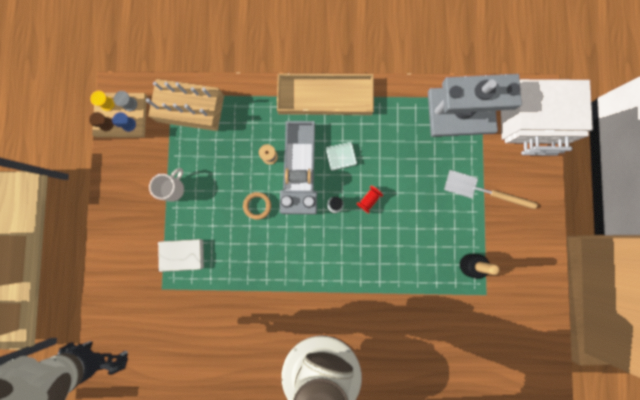

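View pics/top1c.png

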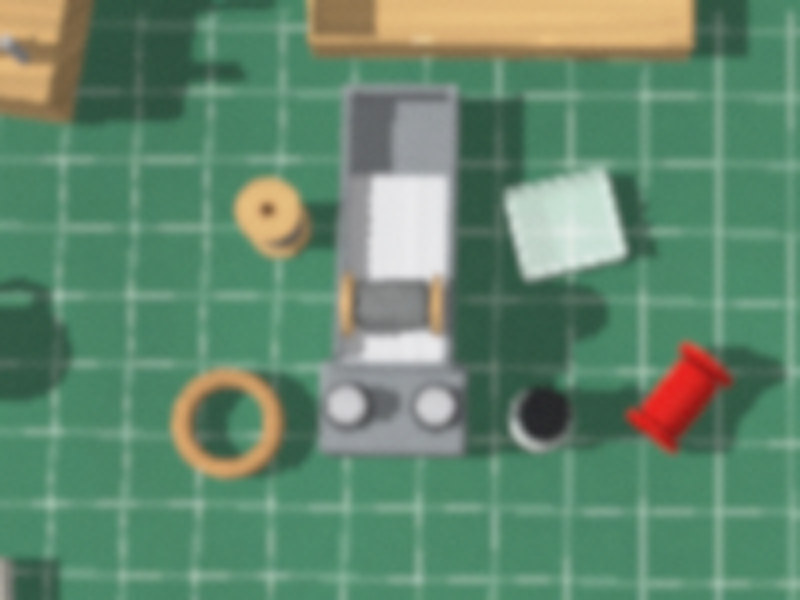

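The top view shows two steel keys at about (287,201) and (309,202), with the spool on the ramp at (300,175) and the tray at (300,135). Three things could be mistaken for the spool: the red one at (370,198), the spare at (268,154), and the tape ring at (256,206), which is also the likeliest false key. I choose the grey block's two keys and the spool between its walls. Next I'll get the keys from depth.

```bash
cat >> h.py <<'E'
def keys(cam,zlo=.068,zhi=.085,box=(.46,.56,0.0,.16)):
    im,dp=bot.camera(cam); P=cloud(cam,dp)
    m=(P[...,2]>zlo)&(P[...,2]<zhi)&(P[...,0]>box[0])&(P[...,0]<box[1])&(P[...,1]>box[2])&(P[...,1]<box[3])&(dp>0)
    n,l,st,ce=cv2.connectedComponentsWithStats(m.astype('uint8'))
    for i in range(1,n):
        if st[i,4]>15: q=P[l==i]; print('blob',st[i,4],ce[i].round(1),((q.min(0)+q.max(0))/2).round(4),np.median(q,0).round(4),(np.ptp(q,axis=0)).round(3))
    return im,dp,P
def rows(target,yaw):
    s=bot.get_state(); T=R.from_euler('xyz',s['tool_rot']); d=T.inv().apply(np.array(target)-s['tcp_pos'])*1000
    G=R.from_euler('xyz',[np.pi,0,yaw]); rel=(T.inv()*G).as_rotvec(degrees=True)
    print('t',s['time'],'tcp',s['tcp_pos'].round(4),'shift mm',d.round(1),'rotvec deg',rel.round(2),'F',np.round(s['wrist_force'],1),'gap',s['finger_gap'])
E
python3 - <<'E'
from h import *
im,dp,P=keys('top')
# ramp/dispenser direction: outline -> min area rect using tall points
for q in ('dispenser',):
    o=bot.outline_of('top',q)[0]; 
    m=o['region']&(P[...,2]>.012)&(P[...,2]<.11); pts=P[m][:,:2].astype('float32')
    pts=pts[(abs(pts[:,1]-.073)<.1)]
    print(cv2.minAreaRect(pts))
for z in (.06,):
    m=(P[...,2]>.045)&(P[...,2]<.064)&(P[...,0]>.45)&(P[...,0]<.6)&(P[...,1]>-0.0)&(P[...,1]<.15); print('block',cv2.minAreaRect(P[m][:,:2].astype('float32')))
for k in ((286.7,201.2),(309,201.7),(300,175)): print(ray('top',(k[0]/640,k[1]/400),.075).round(4))
for yaw in (0,np.pi,): rows((.525,.073,.2),yaw)
print(bot.get_state()['q'].round(3))
E
```

```text
blob 59 [297.8 190.4] [0.5556 0.0758 0.0737] [0.555  0.0739 0.0723] [0.008 0.087 0.011]
blob 69 [286.  200.1] [0.5239 0.1092 0.0762] [0.5249 0.1091 0.0754] [0.027 0.024 0.014]
blob 69 [308.2 200.7] [0.5244 0.0435 0.0764] [0.5231 0.0434 0.0759] [0.027 0.024 0.013]
((0.6327126622200012, 0.07556529343128204), (0.10848391056060791, 0.28671735525131226), 89.99217224121094)
block ((0.5438145995140076, 0.07671031355857849), (0.10638569295406342, 0.10649354010820389), 0.9486846923828125)
[0.5215 0.1069 0.075 ]
[0.5209 0.0405 0.075 ]
[0.6006 0.0688 0.075 ]
t 0.8 tcp [0.1301 0.5344 0.2313] shift mm [-492.8 -354.9   31.3] rotvec deg [ -0.    -0.   166.32] F [-0.1  0.5 -0.5] gap 0.08543752378630544
t 0.8 tcp [0.1301 0.5344 0.2313] shift mm [-492.8 -354.9   31.3] rotvec deg [  0.    -0.   -13.68] F [-0.1  0.5 -0.5] gap 0.08543752378630544
[1.332 0.087 0.176 1.66  0.    1.571]
```

```bash
python3 -m creep '[{"tx":-50,"ty":-36,"twist":-2,"fingers":0.61},{"tx":-100,"ty":-72,"twist":-4},{"tx":-150,"ty":-108,"twist":-6},{"tx":-200,"ty":-144,"twist":-8},{"tx":-250,"ty":-180,"twist":-10},{"tx":-300,"ty":-216,"twist":-12},{"tx":-350,"ty":-252,"twist":-13.7},{"tx":-400,"ty":-288,"twist":-13.7},{"tx":-450,"ty":-324,"twist":-13.7},{"tx":-493,"ty":-355,"tz":20,"twist":-13.7}]'
python3 - <<'E'
from h import *
rows((.523,.075,.2),np.pi)
im,dp,P=keys('wrist'); cv2.imwrite('pics/w1.png',im)
m=(P[...,2]>.045)&(P[...,2]<.064)&(P[...,0]>.45)&(P[...,0]<.6)&(P[...,1]>-0.0)&(P[...,1]<.15); print('block',m.sum(),cv2.minAreaRect(P[m][:,:2].astype('float32')) if m.sum() else '')
for q in ('key_left_top','key_right_top'):
    for r in bot.mark_of('wrist',q)[:2]: p=r['position']; print(q,round(r['confidence'],2),(round(p[0]*640),round(p[1]*400)),ray('wrist',p,.075).round(4))
rows((.523,.075,.2),np.pi)
E
```

```text
t 0.8 tcp [0.1301 0.5344 0.2313] shift mm [-490.4 -353.4   31.3] rotvec deg [  0.    -0.   -13.68] F [-0.1  0.5 -0.5] gap 0.08543752378630544
block 0 
t 0.95 tcp [0.1301 0.5344 0.2313] shift mm [-490.4 -353.5   31.3] rotvec deg [  0.    -0.   -13.68] F [-0.1  0.1  0.9] gap 0.08537057754835295invalid input at $[0]: expected keys tx, ty, tz, twist, fingers
```

View pics/w1.png

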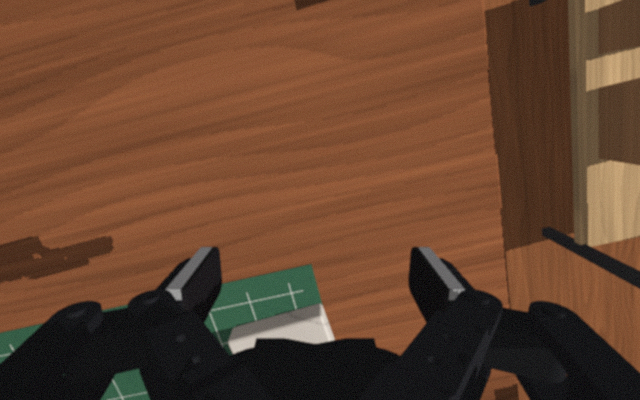

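The call was refused because every row needs all five keys, so nothing moved. The picture shows only the gripper at the start pose. I'll retype the rows in full.

```bash
python3 -m creep '[{"tx":-50,"ty":-36,"tz":0,"twist":-2,"fingers":0.61},{"tx":-100,"ty":-72,"tz":0,"twist":-4,"fingers":0.61},{"tx":-150,"ty":-108,"tz":0,"twist":-6,"fingers":0.61},{"tx":-200,"ty":-144,"tz":0,"twist":-8,"fingers":0.61},{"tx":-250,"ty":-180,"tz":0,"twist":-10,"fingers":0.61},{"tx":-300,"ty":-216,"tz":0,"twist":-12,"fingers":0.61},{"tx":-350,"ty":-252,"tz":0,"twist":-13.7,"fingers":0.61},{"tx":-400,"ty":-288,"tz":0,"twist":-13.7,"fingers":0.61},{"tx":-450,"ty":-324,"tz":0,"twist":-13.7,"fingers":0.61},{"tx":-491,"ty":-354,"tz":20,"twist":-13.7,"fingers":0.61}]'
python3 - <<'E'
from h import *
rows((.523,.075,.2),np.pi)
im,dp,P=keys('wrist'); cv2.imwrite('pics/w2.png',im)
m=(P[...,2]>.045)&(P[...,2]<.064)&(P[...,0]>.45)&(P[...,0]<.6)&(P[...,1]>-0.0)&(P[...,1]<.15); print('block',m.sum(),cv2.minAreaRect(P[m][:,:2].astype('float32')) if m.sum() else '')
for q in ('key_left_top','key_right_top'):
    for r in bot.mark_of('wrist',q)[:2]: p=r['position']; print(q,round(r['confidence'],2),(round(p[0]*640),round(p[1]*400)),ray('wrist',p,.075).round(4))
rows((.523,.075,.2),np.pi)
E
```

```text
time: 2.2
tcp_pos: [0.5253, 0.0723, 0.2124]
tool_rot: [3.141, 0.003, 3.141]
wrist_force: [0.9, 0.7, -0.5]
finger_gap: 0.052
t 2.2 tcp [0.5253 0.0723 0.2124] shift mm [ 2.3  2.7 12.3] rotvec deg [ 0.02  0.17 -0.04] F [ 0.9  0.7 -0.5] gap 0.052015374856627015
blob 673 [284. 185.] [0.5252 0.0406 0.0698] [0.5249 0.0407 0.0697] [0.026 0.027 0.004]
blob 670 [355.9 185.1] [0.5253 0.1065 0.07  ] [0.525  0.1063 0.0696] [0.026 0.027 0.004]
block 8070 ((0.5449978113174438, 0.07352251559495926), (0.11034682393074036, 0.1095723956823349), 89.89165496826172)
key_left_top 0.93 (357, 187) [0.5238 0.1089 0.075 ]
key_right_top 0.79 (283, 188) [0.5232 0.0437 0.075 ]
t 2.35 tcp [0.5239 0.0724 0.2096] shift mm [0.8 2.6 9.6] rotvec deg [-0.03 -0.15 -0.18] F [-0.5  0.1  0.8] gap 0.052263292380736306
```

View pics/w2.png

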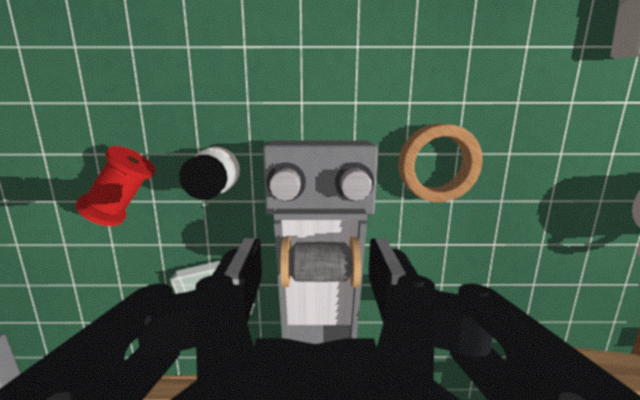

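The close view shows two steel keys on the block at (284,185) and (356,185), with the spool on the ramp at (320,262). The red look-alike at (118,185) is well off to the side. Keys' midpoint is about (0.524, 0.075), yaw about 0. I'll go down to just above them.

```bash
python3 -m creep '[{"tx":0,"ty":0,"tz":45,"twist":0,"fingers":0.61},{"tx":0,"ty":0,"tz":85,"twist":0,"fingers":0.61},{"tx":0,"ty":0,"tz":110,"twist":0,"fingers":0.61},{"tx":0,"ty":0,"tz":121,"twist":0,"fingers":0.61},{"tx":0,"ty":0,"tz":121,"twist":0,"fingers":0.61},{"tx":0,"ty":0,"tz":121,"twist":0,"fingers":0.61}]'
python3 - <<'E'
from h import *
rows((.524,.075,.067),np.pi)
im,dp,P=keys('wrist'); cv2.imwrite('pics/w3.png',im)
im,dp=bot.camera('side'); 
ms=bot.mark_of('side','key_left_top')[:1]; print(ms)
x,y=(np.array(ms[0]['position'])*[640,400]).astype(int); y0,x0=max(y-75,0),max(x-100,0)
cv2.imwrite('pics/s3.png',cv2.resize(im[y0:y0+150,x0:x0+200],None,fx=4,fy=4,interpolation=cv2.INTER_CUBIC))
rows((.524,.075,.067),np.pi)
E
```

```text
time: 3.1
tcp_pos: [0.524, 0.0746, 0.0918]
tool_rot: [3.141, 0.002, -3.141]
wrist_force: [-0.2, 0.1, -0.9]
finger_gap: 0.0522
t 3.1 tcp [0.524  0.0746 0.0918] shift mm [ 0.1  0.4 24.8] rotvec deg [0.02 0.11 0.03] F [-0.2  0.1 -0.9] gap 0.052223911933960046
blob 1537 [262.4 233.5] [0.5242 0.0447 0.072 ] [0.5206 0.0473 0.074 ] [0.027 0.027 0.008]
blob 1414 [378.1 231.8] [0.5235 0.1103 0.072 ] [0.5197 0.1086 0.074 ] [0.026 0.027 0.008]
blob 1300 [314.5 284.7] [0.5546 0.0748 0.0703] [0.554  0.0745 0.071 ] [0.007 0.066 0.005]
[{'position': [0.4798, 0.4387], 'confidence': 0.37}]
t 3.25 tcp [0.5239 0.0745 0.0913] shift mm [-0.   0.5 24.3] rotvec deg [0.02 0.09 0.02] F [-0.4  0.6 -0.1] gap 0.05192956777038514
```

View pics/w3.png

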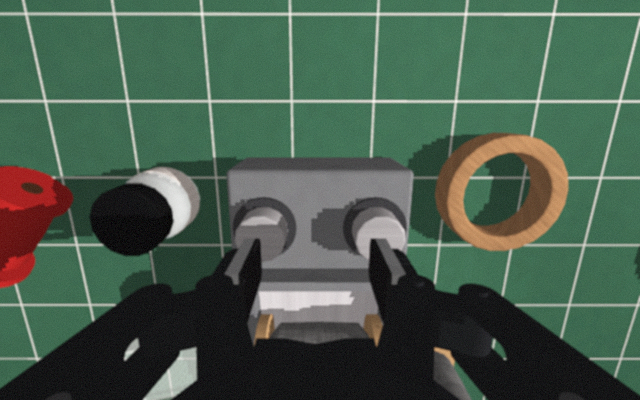

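View pics/s3.png

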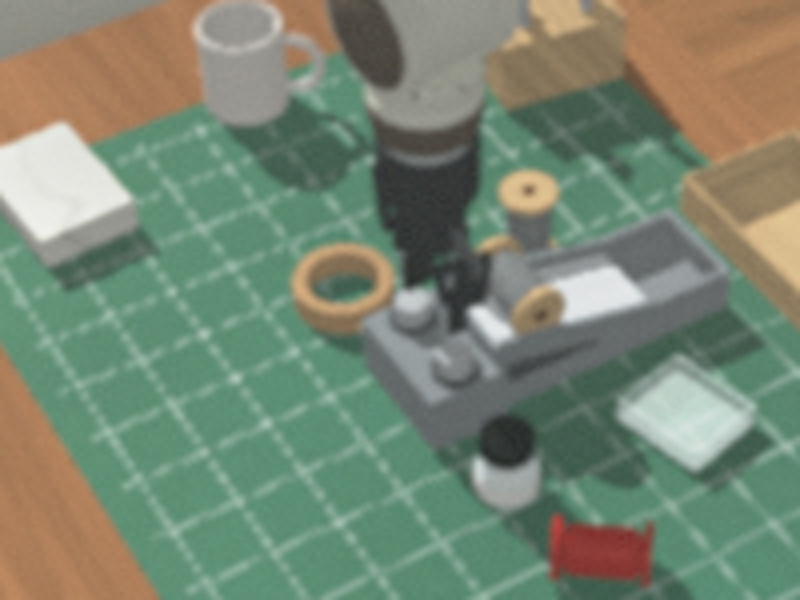

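Both views show the fingers over the keys, with the tips at about (250,245) and (380,245) in the wrist picture and the spool untouched. I'll check where the tips are from the depth.

Run:
```python
from h import *
im,dp=bot.camera('wrist'); P=cloud('wrist',dp)
v,u=np.mgrid[:400,:640]
m=(dp>0)&(P[...,2]>.082)&(P[...,2]<.15)&(v<300)&(v>200)&(abs(P[...,0]-.524)<.02)
for s in (P[...,1]<.0746,P[...,1]>.0746):
    q=P[m&s]; print(len(q)); 
    if len(q):
        lo=np.percentile(q[:,2],2); print(lo, np.percentile(q,[2,50,98],axis=0).round(4)); a=q[q[:,2]<lo+.006]; print('tip',a.min(0).round(4),a.max(0).round(4))
```

```text
3621
0.09813553400399275 [[0.5103 0.0182 0.0981]
 [0.5129 0.0434 0.1319]
 [0.5313 0.0487 0.1482]]
tip [0.5125 0.0354 0.0936] [0.535  0.0489 0.1041]
3628
0.09819723079843498 [[0.5102 0.1003 0.0982]
 [0.5128 0.1055 0.1319]
 [0.5312 0.1307 0.1483]]
tip [0.5123 0.1003 0.0935] [0.5348 0.1138 0.1041]
```

```bash
python3 -m creep '[{"tx":0,"ty":0,"tz":12,"twist":0,"fingers":0.61},{"tx":0,"ty":0,"tz":18,"twist":0,"fingers":0.61},{"tx":0,"ty":0,"tz":21,"twist":0,"fingers":0.61},{"tx":0,"ty":0,"tz":23,"twist":0,"fingers":0.61},{"tx":0,"ty":0,"tz":23,"twist":0,"fingers":0.61}]'
```

```text
time: 3.92
tcp_pos: [0.5232, 0.0742, 0.0674]
tool_rot: [-3.141, -0.0, -3.141]
wrist_force: [-3.2, -0.6, 6.2]
finger_gap: 0.052
```

The force of 6.2 N means both keys are about halfway down. I'll press on to the stop.

```bash
python3 -m creep '[{"tx":0,"ty":0,"tz":4,"twist":0,"fingers":0.61},{"tx":0,"ty":0,"tz":6.5,"twist":0,"fingers":0.61},{"tx":0,"ty":0,"tz":6.5,"twist":0,"fingers":0.61},{"tx":0,"ty":0,"tz":6.5,"twist":0,"fingers":0.61}]'
python3 - <<'E'
from h import *
im,dp=bot.camera('top'); P=cloud('top',dp); cv2.imwrite('pics/top5.png',cv2.resize(im[100:250,200:400],None,fx=4,fy=4,interpolation=cv2.INTER_CUBIC))
for m in bot.mark_of('top','spool_center')[:3]: p=m['position']; print(round(m['confidence'],2),(p[0]*640,p[1]*400),ray('top',p,.077).round(3),ray('top',p,.04).round(3))
rows((.524,.075,.067),np.pi)
E
```

```text
time: 4.42
tcp_pos: [0.5235, 0.0743, 0.0634]
tool_rot: [3.141, 0.002, -3.141]
wrist_force: [-10.7, -1.6, 22.3]
finger_gap: 0.0517
0.7 (303.296, 131.6) [0.732 0.061 0.077] [0.742 0.063 0.04 ]
t 4.525 tcp [0.5235 0.0743 0.0634] shift mm [-0.5  0.7 -3.6] rotvec deg [0.01 0.1  0.02] F [-11.5  -1.9  23.4] gap 0.052111747135469996
```

The force of 22 N means both keys are at the stop, and the spool is now at the tray. I'll hold them down while it settles.

```bash
for i in 1 2; do python3 -m creep '[{"tx":0,"ty":0,"tz":0,"twist":0,"fingers":0.61},{"tx":0,"ty":0,"tz":0,"twist":0,"fingers":0.61},{"tx":0,"ty":0,"tz":0,"twist":0,"fingers":0.61},{"tx":0,"ty":0,"tz":0,"twist":0,"fingers":0.61},{"tx":0,"ty":0,"tz":0,"twist":0,"fingers":0.61},{"tx":0,"ty":0,"tz":0,"twist":0,"fingers":0.61},{"tx":0,"ty":0,"tz":0,"twist":0,"fingers":0.61},{"tx":0,"ty":0,"tz":0,"twist":0,"fingers":0.61}]'; done
python3 - <<'E'
from h import *
for k in range(3):
    im,dp=bot.camera('top'); P=cloud('top',dp); 
    m=(P[...,0]>.68)&(P[...,0]<.78)&(abs(P[...,1]-.0745)<.037)&(P[...,2]>.05)&(P[...,2]<.075); q=P[m]
    print('in tray tall pts',m.sum(),np.median(q,0).round(4),q.min(0).round(3),q.max(0).round(3))
    for m in bot.mark_of('top','spool_center')[:2]: p=m['position']; print(round(m['confidence'],2),np.round(np.array(p)*[640,400],1),(ray('top',p,.04)-[.608,.0745,0]).round(4))
cv2.imwrite('pics/top6.png',cv2.resize(im[100:250,200:400],None,fx=4,fy=4,interpolation=cv2.INTER_CUBIC))
rows((.524,.075,.067),np.pi)
E
```

```text
time: 5.52
tcp_pos: [0.5235, 0.0743, 0.0634]
tool_rot: [3.141, 0.002, -3.141]
wrist_force: [-10.8, -1.3, 22.1]
finger_gap: 0.0524
time: 6.52
tcp_pos: [0.5235, 0.0743, 0.0634]
tool_rot: [3.141, 0.002, -3.141]
wrist_force: [-10.6, -1.9, 22.5]
finger_gap: 0.0526
in tray tall pts 244 [0.7443 0.0759 0.0568] [0.721 0.041 0.05 ] [0.765 0.111 0.069]
0.64 [370.3 197. ] [-0.0674 -0.2191  0.04  ]
0.56 [302.6 129.3] [ 0.1408 -0.0088  0.04  ]
in tray tall pts 236 [0.7442 0.0763 0.0567] [0.724 0.042 0.05 ] [0.772 0.11  0.07 ]
0.8 [371.5 198. ] [-0.0704 -0.2228  0.04  ]
0.51 [299.7 128. ] [0.1449 0.0002 0.04  ]
in tray tall pts 239 [0.7439 0.0757 0.0575] [0.725 0.042 0.05 ] [0.765 0.111 0.069]
0.52 [301.9 126.9] [ 0.1484 -0.0065  0.04  ]
t 6.825 tcp [0.5235 0.0743 0.0635] shift mm [-0.5  0.7 -3.5] rotvec deg [0.01 0.11 0.02] F [-10.8  -1.   22. ] gap 0.05194429713429324
```

View pics/top6.png

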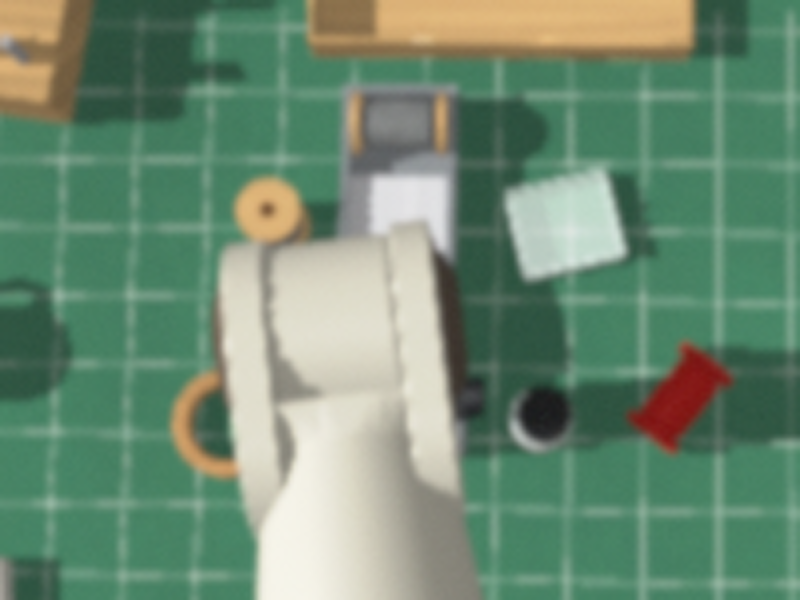

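The spool lies in the tray at crop (400,122), which is dispenser x about 0.136 and y about 0.001, and it has not moved for over 2 s with the keys held at 22 N. I'll let go straight up.

```bash
python3 -m creep '[{"tx":0,"ty":0,"tz":-6,"twist":0,"fingers":0.61},{"tx":0,"ty":0,"tz":-14,"twist":0,"fingers":0.61},{"tx":0,"ty":0,"tz":-30,"twist":0,"fingers":0.61},{"tx":0,"ty":0,"tz":-60,"twist":0,"fingers":0.61},{"tx":0,"ty":0,"tz":-100,"twist":0,"fingers":0.61},{"tx":0,"ty":0,"tz":-140,"twist":0,"fingers":0.61},{"tx":0,"ty":0,"tz":-150,"twist":0,"fingers":0.61},{"tx":0,"ty":0,"tz":-150,"twist":0,"fingers":0.61},{"tx":0,"ty":0,"tz":-150,"twist":0,"fingers":0.61}]'
python3 - <<'E'
from h import *
im,dp,P=keys('wrist'); cv2.imwrite('pics/w7.png',im)
im,dp=bot.camera('top'); P=cloud('top',dp); 
m=(P[...,0]>.68)&(P[...,0]<.78)&(abs(P[...,1]-.0745)<.037)&(P[...,2]>.05)&(P[...,2]<.075); q=P[m]
print('spool',m.sum(),np.median(q,0).round(4),q.max(0).round(3))
rows((.524,.075,.2),np.pi)
E
```

```text
time: 7.95
tcp_pos: [0.523, 0.0742, 0.2094]
tool_rot: [-3.141, -0.002, -3.141]
wrist_force: [-0.1, 0.5, -0.8]
finger_gap: 0.0519
blob 724 [281.8 188.4] [0.5239 0.0447 0.0721] [0.5233 0.0448 0.074 ] [0.027 0.027 0.008]
blob 725 [354.  188.5] [0.5239 0.1103 0.0721] [0.5234 0.1101 0.074 ] [0.027 0.027 0.008]
blob 672 [317.9 219.9] [0.5554 0.0773 0.0705] [0.5545 0.0776 0.0709] [0.009 0.088 0.005]
spool 236 [0.7442 0.0756 0.0575] [0.765 0.111 0.069]
t 8.05 tcp [0.523  0.0742 0.2095] shift mm [-1.   0.8  9.5] rotvec deg [-0.02 -0.12  0.02] F [-0.3  0.3 -0.2] gap 0.052535358688452
```

View pics/w7.png

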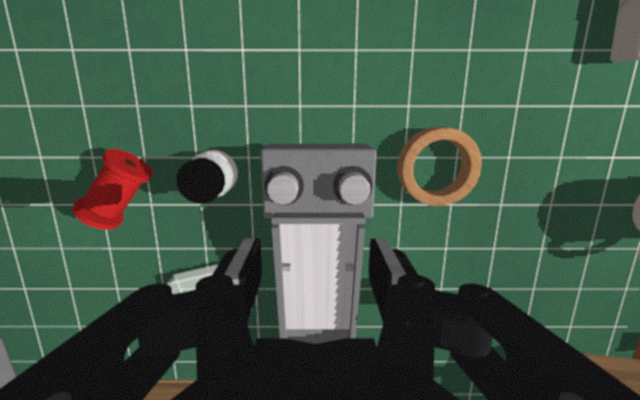

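The keys at (282,188) and (354,188) are up again at 74 mm, as measured before the press, and the ramp is empty. The bystanders in view haven't moved and nothing touches the arm, so I'm handing in.

```bash
python3 -c "from rig import bot; print(bot.job_done())"
```

```text
the job is handed in; nothing more can be done
None
```

The spool rolled down into the tray and stayed there. I pressed both keys together with one fingertip on each, held them at the stop for over 2 s at about 22 N, lifted straight off and handed the job in at about 8 s. No verdict was reported.

- **Spool:** In the last check it lay at about x = 0.136 m, y = 0.001 m in the dispenser's frame. Its top was about 69 mm above the table by depth, 5 mm more than a centre at 40 mm would give; I put that down to depth noise.
- **Keys:** Both were up again, with tops reading about 74 mm, the same as before the press.
- **Contact and bystanders:** The wrist force was about zero after release. The bystanders near the dispenser looked unmoved, but I did not measure them again.
- **Disagreements:** The network's spool mark sometimes picked the red look-alike or strayed up to 12 mm, so I relied on depth instead. The first move call was refused because its rows lacked some values, and nothing moved.

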